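Clip the brush rest into the drying tray

ROBOT

A 7-joint arm with a two-finger parallel gripper is mounted at the origin on a cart in front of the work surface, level with it; the furniture and walls round the work are solid. World frame = base frame: x ahead of the robot, y to its left, z up, the work surface at z = 0. Lengths are in m, angles in rad, forces in N, time in s.
With the tool pointing down it reaches from about 0.4 to 0.85 m from the base axis. Payload 10.4 kg.
Tool frame: the origin (TCP) lies midway between the tips of the shut fingers; the grasp point (between the pads) lies 19 mm behind it; z points along the fingers, x is the direction in which the jaws open and shut, and the axes are right-handed (so a half turn about z gives the same grasp; the last joint's range is limited). The gripper opens to 85 mm and grips with 20 to 120 N. Pads are 22 mm wide; open, the fingers measure 114 mm over their backs; the gripper's body (76 mm by 85 mm) begins 54 mm behind the grasp point. The pads swing forward as they close: fully open they stand 13 mm farther back than shut.
Start: joints at [1.135, 0.332, -0.065, 1.46, 0.022, 1.35, -0.088], TCP at [0.251, -0.573, 0.197] pointing down, gripper open.
Joint ranges: [-2.6, 2.6], [-0.5, 2.12], [-1.47, 1.34], [0.16, 2.42], [-1.27, 4.41], [0.06, 2.06], [-2.6, 2.6]. Speed limits (rad/s): [2.22, 2.22, 2.79, 2.79, 3.14, 3.14, 3.14].

INTERFACE

Orientations are given as a unit quaternion [x, y, z, w].
In Python, from workcell import telemetry, eyes, order gives the robot as it stands.
- The arm moves only by the tool servo_tool, never from a script. Its argument "deltas" is a list of rows, each a list of 3 entries, a list of its own where there are three numbers: the shift along the tool's x, y, z in cm, then the turn about the tool's z in rad, then the finger opening in cm, from 0 to 8.54. A call has 1 to 12 rows; each row shifts and turns the pose as measured when the row begins, along the tool's axes as they then stand; what a row does not reach is not made up. A row lasts 1/12 s, in which the tool goes at most 41.7 mm and 7.16 degrees, less where a joint would pass 70% of its speed; a pose out of reach is approached as far as the arm can. A call is refused whole if a number of a shift passes 4.17 or a number of a turn 0.125, either way. A call with a gripper value outside its range is refused whole. The fingers move at their own pace and stop on an object; "force" is the grip in N (left out, the last holds). Time passes only in rows, so rows that do not move let the fingers close. It gives the time, the measured TCP pose, the force and the opening at its end, in the units of the state.
- telemetry.get_obs(): the state, without advancing time (a new reading comes with each control period).
- eyes.camera(name): name is "scene" or "top" or "wrist"; returns (picture, depth): 480x640x3 uint8, blue, green, red; 480x640 float32, m along the optical axis (not along the pixel's ray), 0 where there is no reading.
- eyes.calibration(name): a dict with "fx", "fy", "cx", "cy" (pixels), "distortion" ([k1, k2, p1, p2, k3] as OpenCV has them; the pictures are not rectified), "rvec" (rotation vector, rad) and "tvec" (3), from world to camera coordinates, as OpenCV has them. Camera axes: x right, y down, z forward; pixel columns grow to the right and rows downward; lengths in m; the calibration is good to about 2 mm. A picture is of the moment at which its call begins: read the wrist's pose just before it. calibration takes no time and is no camera call; for the wrist camera it gives the pose at the moment of the call.
- order.hand_in(): hands the job in, once; it reports no verdict.
The state is a dict: "clock": time; "joint_pos": joint angles; "joint_velocities": joint speeds; "tau": joint torques, N m; "position": TCP position; "ee_rot": TCP orientation; "ft_force": force on the tool from outside, world axes, zero at the start; "torque": the same for the moment, N m; "grip_width": opening from 0.0 (shut) to 1.0 (fully open).
Only numpy, scipy, OpenCV 4.12 (cv2) and the standard library are available. Lean on these libraries where they do the work, as an engineer would, in place of code of your own. Each camera call takes 0.05 s, during which the arm holds its last target. There are 200 camera calls.

TASK

Fit the loose dark grey brush rest into the empty front place of the brush-drying tray: lower it gently so that all eight hooked feet go into their slots and it sits flat on the slotted plate, then slide it to the left until it stops and the spring catch clicks up in its notch. The slotted plate lies loose in the tray, so feel for the slots and do not force the feet down on solid plate. Leave the small cup and the little jar where they stand.

Things in the scene. Friction and masses are not known exactly. Their poses are not given: they have to be found in the camera images.
- brush_rest: loose dark grey brush rest, 44 (x) by 130 (y) mm, 0.14 to 0.28 kg. Origin: middle of its seating face (underside of the 4 mm base flange), z up. It starts upright on its feet on the bench, origin 9.5 mm up, yaw within 0.9 rad of the tray's. A notch (y -14 to -6 mm, as far in as x = -10) in the flange's front (-x) edge takes the spring catch.
- rest_grip (a point): on the brush rest, 38 mm above its origin: middle of the grip block, which is the plain middle part of the upright web, 12 mm thick in x, 40 mm long in y, its top 46 mm above the origin. Grip it across x. Axes as the rest's.
- rest_feet (a point): under the brush rest's origin, level with its feet's undersides. Eight L-shaped feet hang 9.5 mm below the seating face: rows at x = -14 and +14 mm, in each four with centres at y = -51, -17, 17, 51. A foot is 8 (x) by 14 (y) mm; its 6 mm neck is at the -y end, the toe points to +y, 4 mm thick, 5.5 mm below the seating face. Axes as the rest's.
- drying_tray: grey drip tray, 156 (x) by 190 (y) mm, rim 35 mm high, fixed. Origin: centre of its underside, z up, +y to the robot's left, -x front. In it a 4 mm slotted plate, top 24 mm up, loose front to back: it lies 2.5 to 20 mm forward (to tray -x) of its rearmost position (not measured), no play in y; about 14 N shifts it. Another rest like the loose one is fitted 80 mm behind the front place.
- drop_place (a point): where the rest's origin would be, just dropped into the front slots, if the plate were pushed right back; it is really 2.5 to 20 mm from there to tray -x, as the plate lies. Yaw as the tray's. Eight slots 10 (x) by 17 (y) mm match the feet: 1 mm to spare each way in x, 1.5 in y; clear below. With feet on solid plate the origin is 9.5 mm higher. Axes as the tray's.
- locked_place (a point): where the rest's origin would be when locked, if the plate were pushed right back: 9.5 mm to +y (left) of drop_place. Sliding that far hooks the toes under the plate, up to a hard stop. Axes as the tray's.
- catch (a joint): spring catch in the plate's front place, a steel block 8.5 (x) by 5 (y) mm. 0 = up, standing 3.5 mm above the plate; 0.0035 = pressed level with it. The flange presses it down as the rest drops in (about 4 N when fully down); it springs up into the notch once the rest has slid 8 mm or more, so that the rest cannot slide back.
- cup_small: small red cup, 52 mm across, 36 mm high, standing between the places of tray and rest; origin: centre of its underside. To be left alone.
- jar_gold: little jar with a gold lid, 42 mm across, 46 mm high, standing between the places of tray and rest; origin: centre of its underside. To be left alone.

How it is judged:
By the outcome, as a careful person would: the job done as asked, in the order asked, and still so for the second after the job is handed in, with the robot touching nothing.
It also fails if it takes over 67 s, if anything falls off the work surface, if the arm or the gripper's body presses on something with over 40 N, if the wrist force passes 120 N, or if a joint passes its speed limit or range.

## Working session

There is one attempt and no reset: what is moved stays moved. The work goes in short steps, Python scripts to look and compute and a tool call to move; the robot and the scene stay as the last step left them, time stands still between calls to the robot, and variables do not carry over. Pictures are saved under pics/ and viewed, about 8 in all and at most 12, crops included, and the job is handed in when it is done.

Besides the shell and the picture viewer there is one more tool, called after "Request:" as a command line: name --argument value ..., lists and objects as JSON in quotes. servo_tool: Moves the arm, as the interface text tells. Its arguments: {"type":"object","properties":{"deltas":{"type":"array"},"force":{"type":"number"}},"required":["deltas"]}

```bash
mkdir -p pics; cat > h.py <<'E'
import numpy as np, cv2
from scipy.spatial.transform import Rotation as R
from workcell import telemetry, eyes, order
def grab(n):
    c=eyes.calibration(n); p,d=eyes.camera(n); np.savez(f'{n}.npz',p=p,d=d,**{k:np.array(v) for k,v in c.items()}); return p,d,c
def load(n):
    z=np.load(f'{n}.npz'); return z['p'],z['d'],z
def cloud(d,c):
    K=np.array([[c['fx'],0,c['cx']],[0,c['fy'],c['cy']],[0,0,1]],float)
    v,u=np.mgrid[0:480,0:640]
    uv=np.stack([u.ravel(),v.ravel()],1).astype(np.float32)[:,None]
    n=cv2.undistortPoints(uv,K,np.array(c['distortion'],float))[:,0]
    z=d.ravel(); P=np.c_[n*z[:,None],z]
    Rm=cv2.Rodrigues(np.array(c['rvec'],float))[0]
    W=(P-np.array(c['tvec']).ravel())@Rm
    W[z==0]=np.nan
    return W.reshape(480,640,3)
def st():
    o=telemetry.get_obs(); print(round(o['clock'],2),np.round(o['position'],4),np.round(o['ee_rot'],4),'F',np.round(o['ft_force'],1),'g',round(o['grip_width'],3)); return o
E
python3 - <<'E'
from h import *
o=st();print(R.from_quat(o['ee_rot']).as_matrix().round(3))
for n in('top','scene'):
    p,d,c=grab(n);cv2.imwrite(f'pics/{n}0.png',p);W=cloud(d,c);print(n,np.array(c['tvec']).round(3).ravel(),np.nanmin(W,(0,1)),np.nanmax(W,(0,1)))
E
```

```text
0.0 [ 0.2506 -0.5721  0.196 ] [ 8.370e-01 -5.472e-01 -6.000e-04 -4.000e-04] F [-0.6  0.2  0.4] g 1.0
[[ 0.401 -0.916 -0.001]
 [-0.916 -0.401  0.001]
 [-0.001  0.    -1.   ]]
top [-0.127  0.493  0.777] [-0.1435751  -1.29515541 -0.7155945 ] [1.01501912 1.01751564 0.49790388]
scene [0.366 0.267 0.648] [-0.4043655  -3.09789174 -0.7144479 ] [1.01861798 0.43492841 0.51637922]
```

View pics/top0.png

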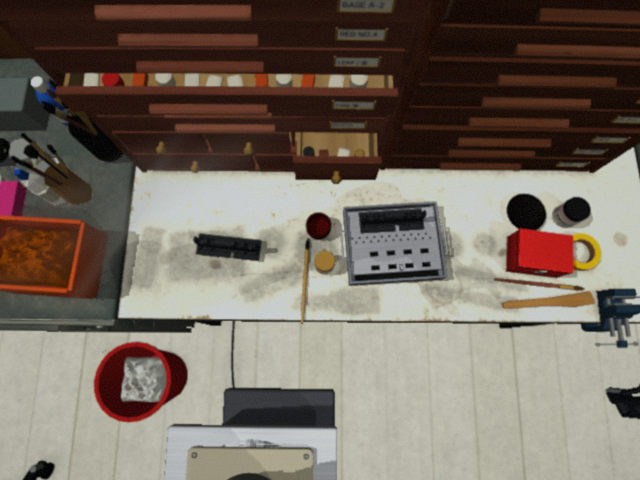

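View pics/scene0.png

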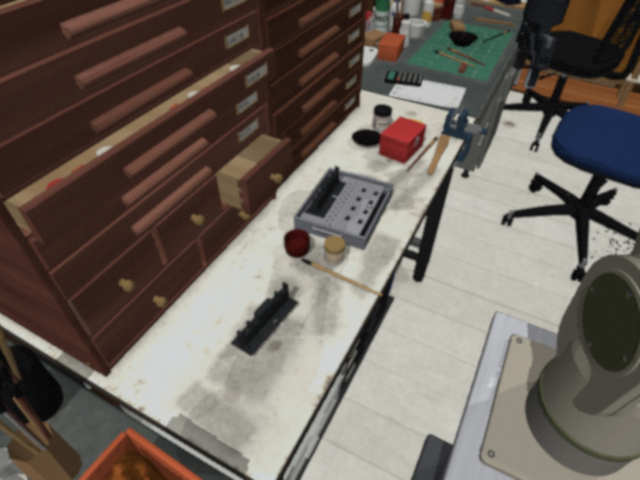

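The top view looks down with +x up and −y to the right. The rest is at about (230,245), the tray at (395,243), the cup at (318,225) and the jar at (325,262). Next I measure from the cloud and enlarge crops.

```bash
python3 - <<'E'
from h import *
p,d,c=load('top');W=cloud(d,c)
for n,(u,v) in dict(cup=(318,225),jar=(325,262),rest=(230,245),bench=(200,290),plate=(350+20,258),plate2=(425,258),rimL=(348,245),rimR=(441,240),bench2=(480,240)).items(): print(n,W[v,u].round(4))
def rect(box,zl,zh,nm):
    u0,u1,v0,v1=box;A=W[v0:v1,u0:u1].reshape(-1,3);A=A[(A[:,2]>zl)&(A[:,2]<zh)]
    r=cv2.minAreaRect((A[:,:2]*1000).astype(np.float32));print(nm,len(A),np.round(r[0],1),np.round(r[1],1),round(r[2],2),'med z',np.median(A[:,2]).round(4),A[:,2].max().round(4))
rect((185,272,225,265),.012,.09,'rest all');rect((185,272,225,265),.035,.09,'rest hi')
rect((338,452,195,290),.027,.045,'tray rim');rect((338,445,195,290),.0285,.1,'tray>')
rect((300,334,208,242),.02,.06,'cup');rect((312,338,247,277),.03,.06,'jar')
a=cv2.resize(p[225:265,185:285],None,fx=8,fy=8,interpolation=cv2.INTER_CUBIC)
b=cv2.resize(p[196:290,338:454],None,fx=6.9,fy=6.9,interpolation=cv2.INTER_CUBIC)
cv2.imwrite('pics/b.png',b[:600,:800])
cv2.imwrite('pics/a.png',a)
E
```

```text
cup [ 0.543  -0.1206  0.0069]
jar [ 0.4572 -0.1349  0.0454]
rest [0.4871 0.0492 0.0545]
bench [ 0.4066  0.1158 -0.0008]
plate [ 0.4704 -0.2248  0.0245]
plate2 [ 0.4714 -0.3347  0.0248]
rimL [ 0.4945 -0.1805  0.0332]
rimR [ 0.5067 -0.3667  0.0328]
bench2 [ 0.5166 -0.4587 -0.0021]
rest all 1162 [494.1  61.8] [130.2  44. ] 84.41 med z 0.02 0.0584
rest hi 470 [494.1  60.9] [123.4  13.9] 84.66 med z 0.0467 0.0584
tray rim 1601 [ 503.9 -272.2] [159.  212.9] 4.22 med z 0.0323 0.0449
tray> 1746 [ 503.9 -271.8] [159.  212.2] 4.22 med z 0.0341 0.0716
cup 202 [ 536.6 -120.7] [52.  48.3] 0.66 med z 0.0329 0.0378
jar 372 [ 460.5 -133.5] [40.2 40.2] 63.37 med z 0.0448 0.0495
```

View pics/a.png

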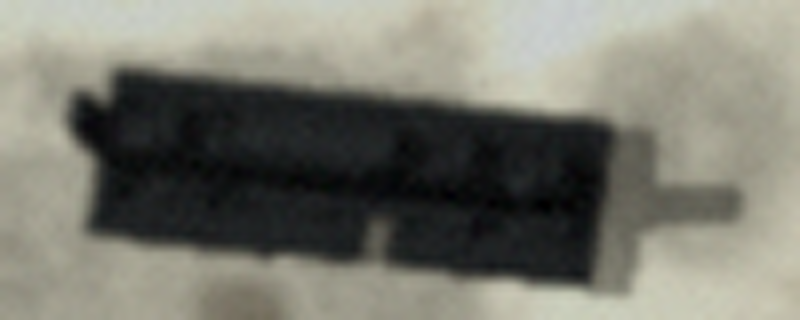

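View pics/b.png

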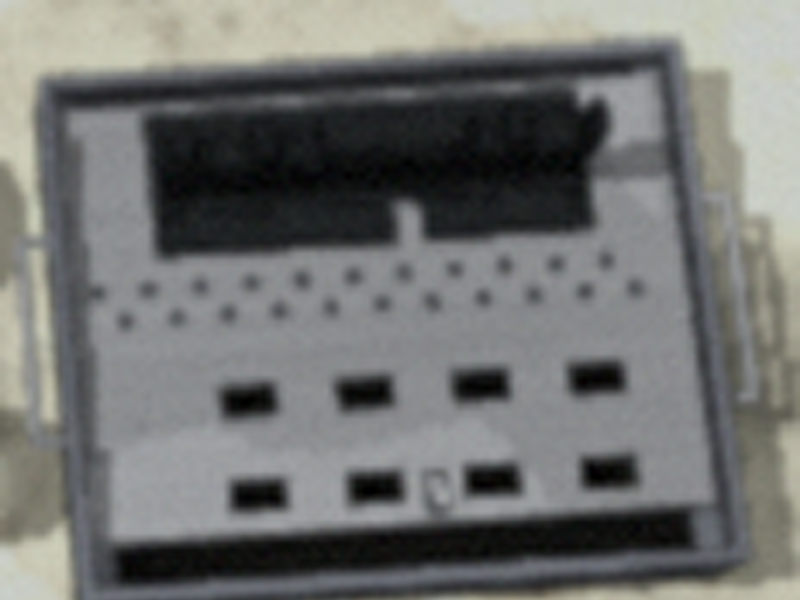

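The crop shows the rest with its notch towards −x at (378,240), so its yaw is small and negative, with no half-turn ambiguity. The eight slots and the catch at (437,490) are clear, and the plate lies well forward of nothing in particular, so I fit the slots themselves.

```bash
cat >> h.py <<'E'
def ray2z(uv,c,z):
    K=np.array([[c['fx'],0,c['cx']],[0,c['fy'],c['cy']],[0,0,1]],float)
    n=cv2.undistortPoints(np.array(uv,np.float32)[:,None],K,np.array(c['distortion'],float))[:,0]
    Rm=cv2.Rodrigues(np.array(c['rvec'],float))[0];C=-Rm.T@np.array(c['tvec']).ravel()
    D=np.c_[n,np.ones(len(n))]@Rm
    return C+D*((z-C[2])/D[:,2])[:,None]
def proj(P,c):
    K=np.array([[c['fx'],0,c['cx']],[0,c['fy'],c['cy']],[0,0,1]],float)
    return cv2.projectPoints(np.array(P,float),np.array(c['rvec'],float),np.array(c['tvec'],float),K,np.array(c['distortion'],float))[0][:,0]
MODEL=np.array([[x,y] for x in(14,-14) for y in(51,17,-17,-51)])/1000
def rigid(M,W):
    a=M-M.mean(0);b=W-W.mean(0);H=a.T@b;th=np.arctan2(H[0,1]-H[1,0],H[0,0]+H[1,1])
    r=np.array([[np.cos(th),-np.sin(th)],[np.sin(th),np.cos(th)]]);t=W.mean(0)-r@M.mean(0)
    res=W-(M@r.T+t);return t,th,res
def cent(p,u,v,h=5):
    g=cv2.cvtColor(p,cv2.COLOR_BGR2GRAY).astype(float);u0,v0=int(round(u)),int(round(v))
    a=g[v0-h:v0+h+1,u0-h-1:u0+h+2];bg=np.median(np.r_[a[0],a[-1]]);w=np.clip(bg-a,0,None);w[w<.35*w.max()]=0
    vv,uu=np.mgrid[v0-h:v0+h+1,u0-h-1:u0+h+2];return (w*uu).sum()/w.sum(),(w*vv).sum()/w.sum()
E
python3 - <<'E'
from h import *
p,d,c=load('top')
px=[(249,400),(365,391),(481,385),(597,378),(260,494),(376,487),(494,479),(609,472)]
uv=[cent(p,338+x/6.9-.4,196+y/6.9-.4,4) for x,y in px]
W=ray2z(uv,c,.024)[:,:2];t,th,res=rigid(MODEL,W);print('slots',t.round(4),round(th,4));print((res*1000).round(1).tolist())
cr=[(120,72),(612,122),(592,282),(90,232)]
F=ray2z([(185+x/8-.4,225+y/8-.4) for x,y in cr],c,.0135)[:,:2];print('rest corners',F.round(4).tolist(),F.mean(0).round(4))
t,th,res=rigid(np.array([[22,65],[22,-65],[-22,-65],[-22,65]])/1e3,F);print('rest',t.round(4),round(th,4),(res*1000).round(1).tolist())
E
```

```text
slots [ 0.4696 -0.2841] 0.0759
[[-0.2, 0.0], [-0.0, 0.0], [0.2, 0.0], [0.1, -0.0], [0.1, -0.2], [0.1, 0.0], [-0.1, -0.1], [-0.1, 0.2]]
rest corners [[0.5203, 0.1214], [0.5084, -0.0051], [0.4668, -0.0017], [0.4784, 0.1259]] [0.4935 0.0601]
rest [0.4935 0.0601] -0.0925 [[-1.0, -1.4], [-1.0, 1.6], [1.2, 0.9], [0.8, -1.0]]
```

Request:
servo_tool --deltas '[[[0, 0, 0], 0, 8.5], [[-2, -3, 0], -0.12, 8.5], [[-2, -3, 0], -0.12, 8.5]]'

```text
clock: 0.35
position: [0.2807, -0.513, 0.1938]
ee_rot: [0.895, -0.446, -0.002, 0.0]
ft_force: [1.3, -0.0, 0.5]
grip_width: 0.993
```

```bash
cat >> h.py <<'E'
def plan(xyz,yaw,n,g,lift=None):
    o=st();q=R.from_quat(o['ee_rot']).as_matrix();a=np.arctan2(q[1,0],q[0,0]);p=np.array(o['position'])
    dy=(yaw-a+np.pi)%(2*np.pi)-np.pi;dp=(np.array(xyz)-p)/n
    print('dxyz',(np.array(xyz)-p).round(4),'dyaw',round(dy,4),'tilt',q[:,2].round(4))
    rows=[]
    for i in range(n):
        b=a+dy*i/n
        rows.append([[round(100*(dp[0]*np.cos(b)+dp[1]*np.sin(b)),2),round(100*(dp[0]*np.sin(b)-dp[1]*np.cos(b)),2),round(-100*dp[2],2)],round(-dy/n,3),g])
    print(rows)
E
python3 - <<'E'
from h import *
c=eyes.calibration('wrist');Rm=cv2.Rodrigues(np.array(c['rvec'],float))[0];C=-Rm.T@np.array(c['tvec']).ravel()
o=st();q=R.from_quat(o['ee_rot']).as_matrix();print('cam in tool',q.T@(C-np.array(o['position'])),'axis',q.T@Rm[2],'camx',q.T@Rm[0],c['fx'])
plan((.47,-.284,.2),.076,10,8.5)
E
```

```text
0.35 [ 0.2807 -0.513   0.1938] [ 8.949e-01 -4.462e-01 -2.300e-03  3.000e-04] F [ 1.3 -0.   0.5] g 0.993
cam in tool [ 2.86582618e-05 -6.58757915e-02 -1.77264929e-01] axis [-0.00108602  0.26170949  0.96514608] camx [9.99999385e-01 5.01051997e-04 9.89370317e-04] 347.0379121370164
0.35 [ 0.2807 -0.513   0.1938] [ 8.949e-01 -4.462e-01 -2.300e-03  3.000e-04] F [ 1.3 -0.   0.5] g 0.993
dxyz [0.1893 0.229  0.0062] dyaw 1.0011 tilt [-0.0045  0.0014 -1.    ]
[[[np.float64(-0.69), np.float64(-2.89), np.float64(-0.06)], np.float64(-0.1), 8.5], [[np.float64(-0.4), np.float64(-2.94), np.float64(-0.06)], np.float64(-0.1), 8.5], [[np.float64(-0.1), np.float64(-2.97), np.float64(-0.06)], np.float64(-0.1), 8.5], [[np.float64(0.2), np.float64(-2.96), np.float64(-0.06)], np.float64(-0.1), 8.5], [[np.float64(0.49), np.float64(-2.93), np.float64(-0.06)], np.float64(-0.1), 8.5], [[np.float64(0.78), np.float64(-2.87), np.float64(-0.06)], np.float64(-0.1), 8.5], [[np.float64(1.06), np.float64(-2.77), np.float64(-0.06)], np.float64(-0.1), 8.5], [[np.float64(1.34), np.float64(-2.65), np.float64(-0.06)], np.float64(-0.1), 8.5], [[np.float64(1.59), np.float64(-2.51), np.float64(-0.06)], np.float64(-0.1), 8.5], [[np.float64(1.84), np.float64(-2.33), np.float64(-0.06)], np.float64(-0.1), 8.5]]
```

Request:
servo_tool --deltas '[[[-0.7, -2.9, 0], -0.1, 8.5], [[-0.4, -2.9, 0], -0.1, 8.5], [[-0.1, -3, 0], -0.1, 8.5], [[0.2, -3, 0], -0.1, 8.5], [[0.5, -2.9, 0], -0.1, 8.5], [[0.8, -2.9, 0], -0.1, 8.5], [[1.1, -2.8, 0], -0.1, 8.5], [[1.3, -2.6, 0], -0.1, 8.5], [[1.6, -2.5, 0], -0.1, 8.5], [[1.8, -2.3, 0], -0.1, 8.5], [[0, 0, 0], 0, 8.5]]'

```text
clock: 1.27
position: [0.4725, -0.2607, 0.1914]
ee_rot: [0.998, 0.069, -0.003, -0.003]
ft_force: [0.7, 1.0, -0.5]
grip_width: 0.993
```

```bash
python3 - <<'E'
from h import *
import telemetry if False else None
E
python3 - <<'E'
from h import *
st();p,d,c=grab('wrist')
t=np.array([.4696,-.2841]);th=.0759;r=np.array([[np.cos(th),-np.sin(th)],[np.sin(th),np.cos(th)]])
P=np.c_[MODEL@r.T+t,np.full(8,.024)];uv=proj(P,c);print(uv.round(0).tolist())
q=p.copy()
for x,y in uv: cv2.circle(q,(int(x),int(y)),2,(0,0,255),-1)
cv2.imwrite('pics/w1.png',q)
plan((.4935,.0601,.2),-.0925,11,8.5)
E
```

```text
1.27 [ 0.4725 -0.2607  0.1914] [ 0.9976  0.0691 -0.0032 -0.0026] F [ 0.7  1.  -0.5] g 0.993
[[327.0, 190.0], [325.0, 223.0], [322.0, 255.0], [320.0, 286.0], [299.0, 188.0], [297.0, 222.0], [295.0, 254.0], [294.0, 284.0]]
1.32 [ 0.4709 -0.2632  0.1913] [ 0.9978  0.0658 -0.0037 -0.0021] F [-0.3 -0.6 -0.1] g 0.996
dxyz [0.0226 0.3233 0.0087] dyaw -0.2242 tilt [-0.0077  0.0038 -1.    ]
[[[np.float64(0.59), np.float64(-2.89), np.float64(-0.08)], np.float64(0.02), 8.5], [[np.float64(0.53), np.float64(-2.9), np.float64(-0.08)], np.float64(0.02), 8.5], [[np.float64(0.47), np.float64(-2.91), np.float64(-0.08)], np.float64(0.02), 8.5], [[np.float64(0.41), np.float64(-2.92), np.float64(-0.08)], np.float64(0.02), 8.5], [[np.float64(0.35), np.float64(-2.93), np.float64(-0.08)], np.float64(0.02), 8.5], [[np.float64(0.29), np.float64(-2.93), np.float64(-0.08)], np.float64(0.02), 8.5], [[np.float64(0.23), np.float64(-2.94), np.float64(-0.08)], np.float64(0.02), 8.5], [[np.float64(0.17), np.float64(-2.94), np.float64(-0.08)], np.float64(0.02), 8.5], [[np.float64(0.11), np.float64(-2.94), np.float64(-0.08)], np.float64(0.02), 8.5], [[np.float64(0.05), np.float64(-2.95), np.float64(-0.08)], np.float64(0.02), 8.5], [[np.float64(-0.01), np.float64(-2.95), np.float64(-0.08)], np.float64(0.02), 8.5]]  File "<stdin>", line 2
    import telemetry if False else None
                     ^^
SyntaxError: invalid syntax
```

View pics/w1.png

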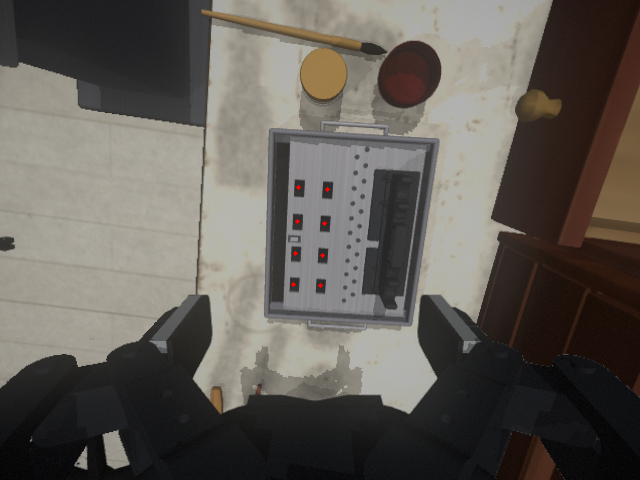

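The wrist view confirms the slots: the predicted dots fall on all eight (rows at x≈297 and ≈323 px). Moving on to the rest.

Request:
servo_tool --deltas '[[[0.6, -3, -0.1], 0.02, 8.5], [[0.5, -3, -0.1], 0.02, 8.5], [[0.5, -3, -0.1], 0.02, 8.5], [[0.4, -3, -0.1], 0.02, 8.5], [[0.4, -3, -0.1], 0.02, 8.5], [[0.3, -3, -0.1], 0.02, 8.5], [[0.2, -3, -0.1], 0.02, 8.5], [[0.2, -3, -0.1], 0.02, 8.5], [[0.1, -3, -0.1], 0.02, 8.5], [[0, -2, 0], 0.02, 8.5], [[0, 0, 0], 0.02, 8.5], [[0, 0, 0], 0, 8.5]]'

```text
clock: 2.32
position: [0.4903, 0.0277, 0.1989]
ee_rot: [0.998, -0.067, -0.006, 0.0]
ft_force: [-0.0, -1.2, -1.0]
grip_width: 0.994
```

```bash
python3 - <<'E'
from h import *
p,d,c=load('wrist')
uv0=[[327,190],[325,223],[322,255],[320,286],[299,188],[297,222],[295,254],[294,284]]
uv=[cent(p,u,v,11) for u,v in uv0]
W=ray2z(uv,c,.024)[:,:2];t,th,res=rigid(MODEL,W);print('slots wrist',t.round(4),round(th,4),(res*1000).round(1).tolist())
o=st();p,d,c=grab('wrist')
t=np.array([.4935,.0601]);th=-.0925;r=np.array([[np.cos(th),-np.sin(th)],[np.sin(th),np.cos(th)]])
M=np.array([[22,65],[22,-65],[-22,-65],[-22,65]])/1e3
uv=proj(np.c_[M@r.T+t,np.full(4,.0135)],c);u0,v0=(uv.min(0)-12).astype(int);u1,v1=(uv.max(0)+12).astype(int);u0=max(u0,0);v0=max(v0,0)
f=min(800/(u1-u0),600/(v1-v0));q=cv2.resize(p[v0:v1,u0:u1],None,fx=f,fy=f,interpolation=cv2.INTER_CUBIC)[:600,:800]
q=cv2.convertScaleAbs(q,alpha=1.5,beta=20)
for x,y in uv: cv2.circle(q,(int((x-u0+.5)*f),int((y-v0+.5)*f)),3,(0,0,255),-1)
cv2.imwrite('pics/w2.png',q);print(u0,v0,f)
W=cloud(d,c);A=W[v0:v1,u0:u1].reshape(-1,3)
for a,b in((.008,.025),(.03,.1)):
    B=A[(A[:,2]>a)&(A[:,2]<b)];m=cv2.minAreaRect((B[:,:2]*1000).astype(np.float32));print(a,len(B),np.round(m,2) if 0 else m)
E
```

```text
slots wrist [ 0.4684 -0.2841] 0.068 [[0.9, -0.0], [1.2, 0.1], [1.4, 0.3], [1.7, 0.4], [-0.6, -0.2], [-1.2, -0.3], [-1.9, -0.3], [-1.5, 0.0]]
2.32 [0.4903 0.0277 0.1989] [ 9.977e-01 -6.680e-02 -5.900e-03  3.000e-04] F [-0.  -1.2 -1. ] g 0.994
278 101 3.9215686274509802
0.008 3637 ((494.0721435546875, 61.7228889465332), (129.1325225830078, 44.0020751953125), 84.3621826171875)
0.03 1757 ((494.06036376953125, 61.656463623046875), (122.26250457763672, 13.177295684814453), 84.3410873413086)
```

View pics/w2.png

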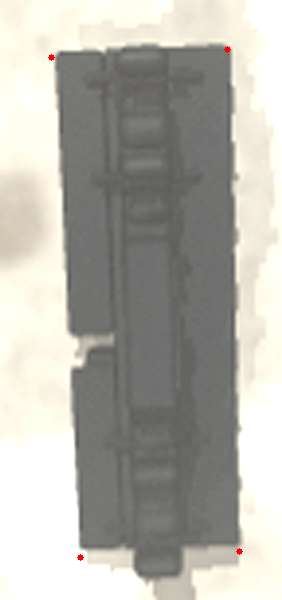

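The wrist view shows the grip block upright and the notch on −x. Depth from both cameras gives the rest at (0.4941, 0.0615) with yaw −0.098. I position above it and partly descend.

Request:
servo_tool --deltas '[[[0, -2, 1], -0.02, 8.5], [[0, -1.4, 2], -0.015, 8.5], [[0, 0, 3], 0, 7], [[0, 0, 3], 0, 6], [[0, 0, 1], 0, 5], [[0, 0, 0], 0, 5], [[0, 0, 0], 0, 5]]'

```text
clock: 2.95
position: [0.4955, 0.0526, 0.0966]
ee_rot: [0.998, -0.055, -0.005, 0.001]
ft_force: [0.2, 0.3, 0.5]
grip_width: 0.584
```

```bash
python3 - <<'E'
from h import *
plan((.4942,.0615,.0285),-.0984,4,5)
E
```

```text
2.95 [0.4955 0.0526 0.0966] [ 0.9985 -0.0546 -0.0047  0.0015] F [0.2 0.3 0.5] g 0.584
dxyz [-0.0013  0.0089 -0.0681] dyaw 0.0109 tilt [-0.0095 -0.0024 -1.    ]
[[[np.float64(-0.06), np.float64(-0.22), np.float64(1.7)], np.float64(-0.003), 5], [[np.float64(-0.06), np.float64(-0.22), np.float64(1.7)], np.float64(-0.003), 5], [[np.float64(-0.06), np.float64(-0.22), np.float64(1.7)], np.float64(-0.003), 5], [[np.float64(-0.06), np.float64(-0.22), np.float64(1.7)], np.float64(-0.003), 5]]
```

Request:
servo_tool --deltas '[[[-0.1, -0.4, 1.5], 0, 5], [[0, -0.4, 1.5], -0.005, 5], [[0, -0.2, 1.5], -0.005, 5], [[0, 0, 1.2], 0, 5], [[0, 0, 0], 0, 5], [[0, 0, 0], 0, 5]]'

```text
clock: 3.45
position: [0.502, 0.0585, 0.0464]
ee_rot: [0.999, -0.053, 0.001, 0.002]
ft_force: [0.4, 0.0, -0.2]
grip_width: 0.586
```

```bash
python3 - <<'E'
from h import *
plan((.4942,.0615,.0285),-.0984,2,5)
E
```

```text
3.45 [0.502  0.0585 0.0464] [ 0.9986 -0.0535  0.0011  0.002 ] F [ 0.4  0.  -0.2] g 0.586
dxyz [-0.0078  0.003  -0.0179] dyaw 0.0086 tilt [ 0.0019 -0.0042 -1.    ]
[[[np.float64(-0.4), np.float64(-0.11), np.float64(0.89)], np.float64(-0.004), 5], [[np.float64(-0.4), np.float64(-0.11), np.float64(0.89)], np.float64(-0.004), 5]]
```

Request:
servo_tool --deltas '[[[-0.5, -0.2, 0.5], -0.005, 5], [[-0.4, -0.1, 0.8], -0.005, 5], [[-0.1, 0, 0.6], 0, 5], [[0, 0, 0], 0, 5], [[0, 0, 0], 0, 5]]'

```text
clock: 3.87
position: [0.4933, 0.062, 0.0287]
ee_rot: [0.999, -0.049, 0.003, 0.002]
ft_force: [0.1, -0.6, -0.2]
grip_width: 0.586
```

```bash
python3 - <<'E'
from h import *
plan((.4942,.0615,.0285),-.0984,2,5)
E
```

```text
3.87 [0.4933 0.062  0.0287] [ 0.9988 -0.0488  0.0032  0.0023] F [ 0.1 -0.6 -0.2] g 0.586
dxyz [ 0.0009 -0.0005 -0.0002] dyaw -0.0009 tilt [ 0.0062 -0.005  -1.    ]
[[[np.float64(0.05), np.float64(0.02), np.float64(0.01)], np.float64(0.0), 5], [[np.float64(0.05), np.float64(0.02), np.float64(0.01)], np.float64(0.0), 5]]
```

Request:
servo_tool --deltas '[[[0.1, 0, 0], 0, 3], [[0, 0, 0], 0, 0], [[0, 0, 0], 0, 0], [[0, 0, 0], 0, 0], [[0, 0, 0], 0, 0], [[0, 0, 0], 0, 0], [[0, 0, 0], 0, 0], [[0, 0, 0], 0, 0]]' --force 60

```text
clock: 4.53
position: [0.4952, 0.0619, 0.0295]
ee_rot: [0.999, -0.049, 0.004, 0.002]
ft_force: [0.1, 0.3, -0.5]
grip_width: -0.005
```

```bash
python3 - <<'E'
from h import *
plan((.4942,.0615,.12),-.0984,4,0)
E
```

```text
4.53 [0.4952 0.0619 0.0295] [ 0.9988 -0.0489  0.0038  0.0023] F [ 0.1  0.3 -0.5] g -0.005
dxyz [-0.001  -0.0004  0.0905] dyaw -0.0006 tilt [ 0.0073 -0.0049 -1.    ]
[[[np.float64(-0.02), np.float64(0.01), np.float64(-2.26)], np.float64(0.0), 0], [[np.float64(-0.02), np.float64(0.01), np.float64(-2.26)], np.float64(0.0), 0], [[np.float64(-0.02), np.float64(0.01), np.float64(-2.26)], np.float64(0.0), 0], [[np.float64(-0.02), np.float64(0.01), np.float64(-2.26)], np.float64(0.0), 0]]
```

The gripper shut fully instead of stopping at 12 mm, so something is off. I'll look.

```bash
python3 - <<'E'
from h import *
p,d,c=grab('wrist');a=p.copy();q,d2,c2=grab('scene');q=cv2.resize(q[230:400,180:380],None,fx=2.4,fy=2.4,interpolation=cv2.INTER_CUBIC)
cv2.imwrite('pics/w3.png',np.hstack([cv2.resize(cv2.convertScaleAbs(a[120:480,160:480],alpha=1.4,beta=15),(320,408-48)),cv2.resize(q,(480,360))]))
o=st();print(eyes.calibration('wrist')['tvec'])
u=proj([o['position']],c);print(u)
W=cloud(load('top')[1],load('top')[2])
p,d,c=grab('top');W=cloud(d,c);A=W[225:265,185:272].reshape(-1,3);A=A[(A[:,2]>.03)];print(np.nanmax(A[:,2]),len(A))
E
```

```text
4.63 [0.4952 0.0619 0.0295] [ 0.9988 -0.0489  0.0038  0.0023] F [-0.5 -0.6 -0.3] g -0.001
[-0.48654753  0.11677564  0.24243923]
[[315.09511846 273.9280023 ]]
0.5667162316436584 1852
```

View pics/w3.png

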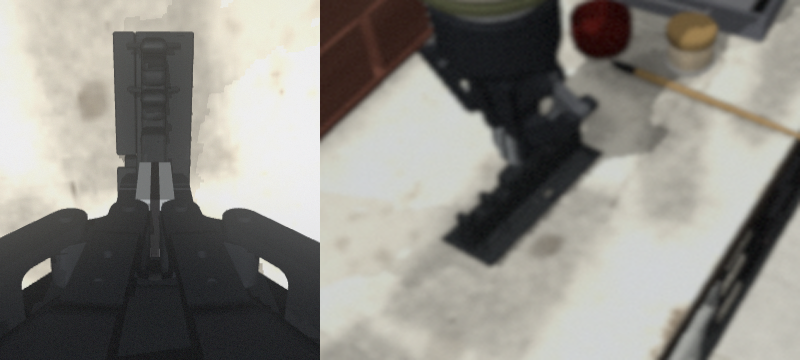

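Request:
servo_tool --deltas '[[[0, 0, -1], 0, 0], [[0, 0, -1], 0, 0], [[0, 0, -1], 0, 0], [[0, 0, 0], 0, 0], [[0, 0, 0], 0, 0]]'

```text
clock: 5.1
position: [0.4952, 0.0623, 0.0635]
ee_rot: [0.999, -0.049, 0.004, 0.002]
ft_force: [-0.7, 0.1, -0.6]
grip_width: 0.003
```

```bash
python3 - <<'E'
from h import *
F=[];p,d,c=grab('scene');q=cv2.resize(p[200:400,180:380],None,fx=3,fy=3,interpolation=cv2.INTER_CUBIC)
cv2.imwrite('pics/s4.png',q)
st();W=cloud(d,c);print([W[v,u].round(3).tolist() for u,v in((252,340),(270,325),(240,345))])
p,d,c=grab('wrist');W=cloud(d,c);A=W[130:480,260:370];print('flange z samples',[A[v,u].round(4).tolist() for u,v in ((25,60),(25,100),(70,60),(70,100))]);st()
E
```

```text
5.15 [0.4955 0.0624 0.0636] [ 0.9988 -0.0487  0.0045  0.0021] F [1.  0.1 0.6] g 0.0
[[0.493, 0.104, 0.014], [0.483, 0.066, 0.015], [0.503, 0.123, 0.018]]
flange z samples [[0.4803, 0.1035, 0.0137], [0.4771, 0.0769, 0.0135], [0.5095, 0.1006, 0.014], [0.5072, 0.0739, 0.0138]]
5.2 [0.4952 0.0623 0.0631] [ 0.9988 -0.0487  0.004   0.0021] F [-0.4 -0.5  0.9] g -0.001
```

View pics/s4.png

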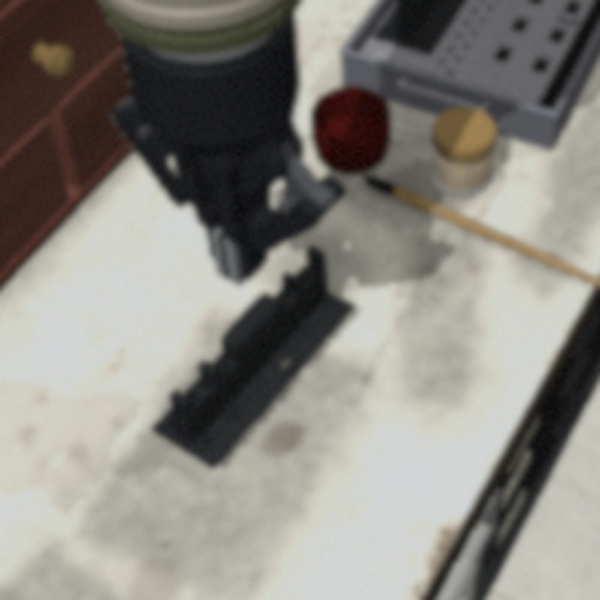

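Nothing was gripped: the rest is still on the bench with its flange at 13.7 mm, and the shut fingers hang above it. I check where the fingertips really are from the scene and wrist depth.

```bash
python3 - <<'E'
from h import *
st()
p,d,c=load('scene');W=cloud(d,c)
for (x,y) in ((225,275),(235,272),(240,268),(220,245),(245,262),(230,255),(315,255),(255,320),(245,330)):
    u,v=180+x//3,200+y//3;print('scene',(x,y),W[v,u].round(4))
# all points in vertical column near rest/finger
A=W[200:400,180:380].reshape(-1,3)
B=A[(abs(A[:,0]-.495)<.03)&(A[:,2]>.03)&(A[:,2]<.09)&(abs(A[:,1]-.06)<.08)]
for y in np.arange(-.02,.14,.01):
    b=B[abs(B[:,1]-y)<.005]
    if len(b):print(round(y,2),len(b),'z',b[:,2].min().round(3),b[:,2].max().round(3),'x',b[:,0].min().round(3),b[:,0].max().round(3))
p,d,c=load('wrist');W=cloud(d,c)
for v in range(240,400,12): print(v,[(W[v,u].round(3).tolist()) for u in(308,322)])
E
```

```text
5.2 [0.4952 0.0623 0.0631] [ 0.9988 -0.0487  0.004   0.0021] F [-0.4 -0.5  0.9] g -0.001
scene (225, 275) [0.4975 0.0734 0.1048]
scene (235, 272) [0.4895 0.0756 0.1142]
scene (240, 268) [0.489  0.0712 0.1122]
scene (220, 245) [0.4977 0.0742 0.1292]
scene (245, 262) [0.4872 0.0704 0.1171]
scene (230, 255) [0.4932 0.074  0.1222]
scene (315, 255) [0.4879 0.0051 0.0522]
scene (255, 320) [0.4917 0.0613 0.0565]
scene (245, 330) [0.4928 0.0713 0.0568]
0.0 33 z 0.03 0.057 x 0.482 0.494
0.01 60 z 0.031 0.057 x 0.482 0.495
0.02 35 z 0.031 0.056 x 0.484 0.495
0.03 76 z 0.031 0.058 x 0.484 0.496
0.04 42 z 0.03 0.058 x 0.486 0.497
0.05 78 z 0.031 0.059 x 0.486 0.5
0.06 73 z 0.03 0.059 x 0.487 0.5
0.07 78 z 0.031 0.059 x 0.488 0.503
0.08 96 z 0.03 0.059 x 0.489 0.501
0.09 47 z 0.031 0.046 x 0.49 0.503
0.1 84 z 0.031 0.058 x 0.491 0.504
0.11 60 z 0.03 0.047 x 0.492 0.504
0.12 92 z 0.03 0.057 x 0.493 0.506
240 [[0.493, 0.08, 0.055], [0.501, 0.079, 0.056]]
252 [[0.493, 0.073, 0.055], [0.5, 0.072, 0.055]]
264 [[0.492, 0.066, 0.056], [0.5, 0.064, 0.054]]
276 [[0.491, 0.059, 0.056], [0.499, 0.058, 0.055]]
288 [[0.493, 0.074, 0.11], [0.499, 0.073, 0.109]]
300 [[0.493, 0.074, 0.122], [0.499, 0.074, 0.122]]
312 [[0.493, 0.074, 0.131], [0.498, 0.073, 0.131]]
324 [[0.493, 0.072, 0.136], [0.498, 0.072, 0.137]]
336 [[0.493, 0.072, 0.144], [0.498, 0.074, 0.147]]
348 [[0.493, 0.069, 0.145], [0.497, 0.069, 0.146]]
360 [[0.493, 0.064, 0.145], [0.497, 0.065, 0.147]]
372 [[0.492, 0.06, 0.145], [0.497, 0.06, 0.145]]
384 [[0.492, 0.056, 0.145], [0.496, 0.056, 0.145]]
396 [[0.491, 0.052, 0.145], [0.496, 0.053, 0.147]]
```

Both cameras agree: with the reported TCP at z = 0.063, the fingertips end near z ≈ 0.10. The real tips stand about 4 cm above the reported TCP, so my grip closed above the block. I measure the offset more exactly.

```bash
python3 - <<'E'
from h import *
for n in('scene','wrist'):
    p,d,c=load(n);W=cloud(d,c).reshape(-1,3)
    B=W[(abs(W[:,0]-.495)<.03)&(abs(W[:,1]-.063)<.016)&(W[:,2]>.066)&(W[:,2]<.125)]
    z=np.sort(B[:,2]);print(n,len(z),z[:12].round(4),'x',B[:,0].min().round(4),B[:,0].max().round(4),'y',B[:,1].min().round(4),B[:,1].max().round(4))
# project expected tip positions into scene at diff z, compare with seen tip px
p,d,c=load('scene')
for z in(.063,.085,.095,.1,.105):print(z,((proj([[.495,.073,z]],c)[0]-[180,200])*3).round(0),proj([[.495,.073,z]],load('wrist')[2])[0].round(1))
E
```

```text
scene 148 [0.0993 0.1004 0.1011 0.1025 0.1035 0.104  0.1044 0.1048 0.105  0.1051
 0.1052 0.1052] x 0.4806 0.5094 y 0.0578 0.0756
wrist 1515 [0.1014 0.102  0.102  0.1023 0.1023 0.1023 0.1025 0.1025 0.1026 0.1026
 0.1026 0.1026] x 0.4816 0.509 y 0.0675 0.0748
0.063 [237. 324.] [312.3 255.1]
0.085 [233. 298.] [312.4 269.1]
0.095 [231. 286.] [312.5 276.7]
0.1 [230. 280.] [312.6 280.9]
0.105 [229. 274.] [312.6 285.3]
```

The tip offset is about +38 mm, and both cameras agree. For the grip I need a reported z of about −0.010. I open and descend, checking forces on the way.

Request:
servo_tool --deltas '[[[0, 0, 0], 0, 5], [[0, 0, 0], 0, 5], [[0, 0, 0], 0, 5], [[0, 0, 0], 0, 5], [[-0.2, 0, 1], 0, 5], [[-0.1, 0, 1], 0, 5], [[-0.1, 0, 1], 0, 5], [[-0.1, 0, 1], 0, 5], [[0, 0, 0.5], 0, 5], [[0, 0, 0], 0, 5], [[0, 0, 0], 0, 5]]'

```text
clock: 6.12
position: [0.4871, 0.0625, 0.0099]
ee_rot: [0.999, -0.048, 0.001, 0.002]
ft_force: [0.9, 1.1, 0.3]
grip_width: 0.588
```

```bash
python3 - <<'E'
from h import *
plan((.4942,.0615,-.0095),-.0984,2,5)
E
```

```text
6.12 [0.4871 0.0625 0.0099] [ 0.9988 -0.0484  0.0011  0.0021] F [0.9 1.1 0.3] g 0.588
dxyz [ 0.0071 -0.001  -0.0194] dyaw -0.0016 tilt [ 0.0021 -0.0043 -1.    ]
[[[np.float64(0.36), np.float64(0.02), np.float64(0.97)], np.float64(0.001), 5], [[np.float64(0.36), np.float64(0.02), np.float64(0.97)], np.float64(0.001), 5]]
```

Request:
servo_tool --deltas '[[[0.4, 0, 0.4], 0, 5], [[0.3, 0, 0.7], 0, 5], [[0, 0, 0.6], 0, 5], [[0, 0, 0], 0, 5], [[0, 0, 0], 0, 5]]'

```text
clock: 6.53
position: [0.496, 0.0617, -0.0083]
ee_rot: [0.999, -0.049, 0.002, 0.002]
ft_force: [-0.1, -0.1, 0.2]
grip_width: 0.587
```

```bash
python3 - <<'E'
from h import *
plan((.4942,.0615,-.0095),-.0984,2,5)
E
```

```text
6.53 [ 0.496   0.0617 -0.0083] [ 0.9988 -0.0486  0.0019  0.002 ] F [-0.1 -0.1  0.2] g 0.587
dxyz [-0.0018 -0.0002 -0.0012] dyaw -0.0011 tilt [ 0.0036 -0.0041 -1.    ]
[[[np.float64(-0.09), np.float64(0.02), np.float64(0.06)], np.float64(0.001), 5], [[np.float64(-0.09), np.float64(0.02), np.float64(0.06)], np.float64(0.001), 5]]
```

Request:
servo_tool --deltas '[[[-0.2, 0, 0.1], 0, 3], [[0, 0, 0], 0, 2], [[0, 0, 0], 0, 0], [[0, 0, 0], 0, 0], [[0, 0, 0], 0, 0], [[0, 0, 0], 0, 0], [[0, 0, 0], 0, 0], [[0, 0, 0], 0, 0], [[0, 0, -0.5], 0, 0], [[0, 0, -1], 0, 0], [[0, 0, 0], 0, 0], [[0, 0, 0], 0, 0]]' --force 60

```text
clock: 7.53
position: [0.4933, 0.062, 0.0076]
ee_rot: [0.999, -0.049, 0.002, 0.002]
ft_force: [0.3, -0.1, -1.6]
grip_width: 0.132
```

```bash
python3 - <<'E'
from h import *
plan((.4942,.0615,.16),-.0984,6,0)
E
```

```text
7.53 [0.4933 0.062  0.0076] [ 0.9988 -0.0485  0.0018  0.0021] F [ 0.3 -0.1 -1.6] g 0.132
dxyz [ 0.0009 -0.0005  0.1524] dyaw -0.0013 tilt [ 0.0033 -0.0044 -1.    ]
[[[np.float64(0.02), np.float64(0.01), np.float64(-2.54)], np.float64(0.0), 0], [[np.float64(0.02), np.float64(0.01), np.float64(-2.54)], np.float64(0.0), 0], [[np.float64(0.02), np.float64(0.01), np.float64(-2.54)], np.float64(0.0), 0], [[np.float64(0.02), np.float64(0.01), np.float64(-2.54)], np.float64(0.0), 0], [[np.float64(0.02), np.float64(0.01), np.float64(-2.54)], np.float64(0.0), 0], [[np.float64(0.02), np.float64(0.01), np.float64(-2.54)], np.float64(0.0), 0]]
```

Gripped: the opening reads 0.132 (11 mm) with about 1.6 N of weight. Now lift.

Request:
servo_tool --deltas '[[[0, 0, -2], 0, 0], [[0, 0, -2], 0, 0], [[0, 0, -2], 0, 0], [[0, 0, -2], 0, 0], [[0, 0, 0], 0, 0], [[0, 0, 0], 0, 0]]'

```text
clock: 8.03
position: [0.4923, 0.0623, 0.0911]
ee_rot: [0.999, -0.048, 0.001, 0.002]
ft_force: [-0.1, -0.1, -2.0]
grip_width: 0.13
```

```bash
python3 - <<'E'
from h import *
plan((.4696,-.284,.09),.0759,12,0)
p,d,c=grab('wrist');W=cloud(d,c)
o=st();q=R.from_quat(o['ee_rot']).as_matrix();P=((W-np.array(o['position']))@q)
B=P[(abs(P[...,0])<.03)&(P[...,1]<.0)&(P[...,1]>-.09)&(P[...,2]>-.06)&(P[...,2]<.03)]
# flange top in tool coords: edges
f=B[(B[:,1]<-.03)];print('z hist',np.histogram(f[:,2],bins=np.arange(-.05,.03,.005)))
fl=f[f[:,2]>np.percentile(f[:,2],60)-.003];print('flange z',np.median(fl[:,2]),'x',fl[:,0].min(),fl[:,0].max(),'ymin',fl[:,1].min(),np.sort(fl[:,1])[:5])
for a,b in((-.066,-.05),(-.05,-.04),(-.04,-.03)):
    g=fl[(fl[:,1]>a)&(fl[:,1]<b)];print(a,g[:,0].min().round(4),g[:,0].max().round(4),np.median(g[g[:,0]<-.01,2]).round(4),np.median(g[g[:,0]>.01,2]).round(4))
E
```

```text
8.03 [0.4923 0.0623 0.0911] [ 0.9988 -0.0484  0.0015  0.0022] F [-0.1 -0.1 -2. ] g 0.13
dxyz [-0.0227 -0.3463 -0.0011] dyaw 0.1727 tilt [ 0.0027 -0.0046 -1.    ]
[[[np.float64(0.09), np.float64(2.89), np.float64(0.01)], np.float64(-0.014), 0], [[np.float64(0.05), np.float64(2.89), np.float64(0.01)], np.float64(-0.014), 0], [[np.float64(0.01), np.float64(2.89), np.float64(0.01)], np.float64(-0.014), 0], [[np.float64(-0.03), np.float64(2.89), np.float64(0.01)], np.float64(-0.014), 0], [[np.float64(-0.08), np.float64(2.89), np.float64(0.01)], np.float64(-0.014), 0], [[np.float64(-0.12), np.float64(2.89), np.float64(0.01)], np.float64(-0.014), 0], [[np.float64(-0.16), np.float64(2.89), np.float64(0.01)], np.float64(-0.014), 0], [[np.float64(-0.2), np.float64(2.88), np.float64(0.01)], np.float64(-0.014), 0], [[np.float64(-0.24), np.float64(2.88), np.float64(0.01)], np.float64(-0.014), 0], [[np.float64(-0.28), np.float64(2.88), np.float64(0.01)], np.float64(-0.014), 0], [[np.float64(-0.33), np.float64(2.87), np.float64(0.01)], np.float64(-0.014), 0], [[np.float64(-0.37), np.float64(2.87), np.float64(0.01)], np.float64(-0.014), 0]]
8.08 [0.4926 0.0625 0.0911] [ 0.9988 -0.0483  0.0017  0.0021] F [ 0.3  0.6 -1. ] g 0.132
z hist (array([ 107,    2,   23,   33,  438, 4831,    1,    0,    0,    0,    0,
          0,    0,    0,    0]), array([-5.00000000e-02, -4.50000000e-02, -4.00000000e-02, -3.50000000e-02,
       -3.00000000e-02, -2.50000000e-02, -2.00000000e-02, -1.50000000e-02,
       -1.00000000e-02, -5.00000000e-03, -2.77555756e-17,  5.00000000e-03,
        1.00000000e-02,  1.50000000e-02,  2.00000000e-02,  2.50000000e-02]))
flange z -0.02292800488702174 x -0.022598113173943574 0.021514871000334872 ymin -0.06366510630494122 [-0.06366511 -0.0636649  -0.06366329 -0.06366221 -0.06366138]
-0.066 -0.0226 0.0215 -0.0229 -0.023
-0.05 -0.0226 0.0214 -0.0229 -0.0229
-0.04 -0.0226 0.0215 -0.0229 -0.0229
```

The rest sits square in the grip: origin at tool (−0.5, +1.1) mm, level, feet 9.4 mm above the reported TCP. Now carry it over the tray, high enough to clear the jar and rim.

Request:
servo_tool --deltas '[[[0.1, 2, 0], -0.014, 0], [[0, 2.9, 0], -0.014, 0], [[0, 2.9, 0], -0.014, 0], [[0, 2.9, 0], -0.014, 0], [[-0.1, 2.9, 0], -0.014, 0], [[-0.1, 2.9, 0], -0.014, 0], [[-0.2, 2.9, 0], -0.014, 0], [[-0.2, 2.9, 0], -0.014, 0], [[-0.2, 2.9, 0], -0.014, 0], [[-0.3, 2.5, 0], -0.014, 0], [[0, 0, 0], 0, 0], [[0, 0, 0], 0, 0]]'

```text
clock: 9.08
position: [0.4665, -0.2244, 0.0783]
ee_rot: [1.0, 0.028, -0.006, -0.001]
ft_force: [-0.6, 1.6, -2.0]
grip_width: 0.125
```

```bash
python3 - <<'E'
from h import *
plan((.47,-.283,.06),.0759,3,0)
E
```

```text
9.08 [ 0.4665 -0.2244  0.0783] [ 0.9996  0.0278 -0.0061 -0.0011] F [-0.6  1.6 -2. ] g 0.125
dxyz [ 0.0035 -0.0586 -0.0183] dyaw 0.0203 tilt [-0.0122  0.0018 -0.9999]
[[[np.float64(0.01), np.float64(1.96), np.float64(0.61)], np.float64(-0.007), 0], [[np.float64(-0.0), np.float64(1.96), np.float64(0.61)], np.float64(-0.007), 0], [[np.float64(-0.02), np.float64(1.96), np.float64(0.61)], np.float64(-0.007), 0]]
```

Request:
servo_tool --deltas '[[[0, 1.5, 0], -0.007, 0], [[0, 1.5, 0], -0.007, 0], [[0, 1.3, 0], -0.006, 0], [[0, 1, 0], 0, 0], [[0, 0.5, 0], 0, 0], [[0, 0, 0], 0, 0], [[0, 0, 0], 0, 0]]'

```text
clock: 9.67
position: [0.4692, -0.2802, 0.0732]
ee_rot: [0.999, 0.04, -0.009, -0.004]
ft_force: [-0.7, 0.6, -2.6]
grip_width: 0.132
```

```bash
python3 - <<'E'
from h import *
plan((.47,-.283,.025),.0759,6,0)
E
```

```text
9.67 [ 0.4692 -0.2802  0.0732] [ 0.9992  0.0398 -0.009  -0.0037] F [-0.7  0.6 -2.6] g 0.132
dxyz [ 0.0008 -0.0028 -0.0482] dyaw -0.0038 tilt [-0.0182  0.0067 -0.9998]
[[[np.float64(0.01), np.float64(0.05), np.float64(0.8)], np.float64(0.001), 0], [[np.float64(0.01), np.float64(0.05), np.float64(0.8)], np.float64(0.001), 0], [[np.float64(0.01), np.float64(0.05), np.float64(0.8)], np.float64(0.001), 0], [[np.float64(0.01), np.float64(0.05), np.float64(0.8)], np.float64(0.001), 0], [[np.float64(0.01), np.float64(0.05), np.float64(0.8)], np.float64(0.001), 0], [[np.float64(0.01), np.float64(0.05), np.float64(0.8)], np.float64(0.001), 0]]
```

Request:
servo_tool --deltas '[[[0, 0.1, 1], 0, 0], [[0, 0.1, 1], 0, 0], [[0, 0.1, 0.8], 0, 0], [[0, 0, 0.5], 0, 0], [[0, 0, 0], 0, 0], [[0, 0, 0], 0, 0]]'

```text
clock: 10.17
position: [0.4687, -0.2799, 0.0357]
ee_rot: [0.999, 0.041, -0.01, -0.005]
ft_force: [0.6, 0.6, -1.7]
grip_width: 0.132
```

```bash
python3 - <<'E'
from h import *
plan((.4697,-.2829,.018),.0759,3,0)
E
```

```text
10.17 [ 0.4687 -0.2799  0.0357] [ 0.9991  0.0414 -0.0095 -0.0045] F [ 0.6  0.6 -1.7] g 0.132
dxyz [ 0.001  -0.003  -0.0177] dyaw -0.007 tilt [-0.0194  0.0082 -0.9998]
[[[np.float64(0.02), np.float64(0.1), np.float64(0.59)], np.float64(0.002), 0], [[np.float64(0.02), np.float64(0.1), np.float64(0.59)], np.float64(0.002), 0], [[np.float64(0.02), np.float64(0.1), np.float64(0.59)], np.float64(0.002), 0]]
```

Request:
servo_tool --deltas '[[[0.1, 0.2, 0.5], 0.004, 0], [[0.1, 0.2, 0.4], 0.004, 0], [[0, 0.1, 0.2], 0, 0], [[0, 0, 0], 0, 0], [[0, 0, 0], 0, 0]]'

```text
clock: 10.58
position: [0.4716, -0.2852, 0.0238]
ee_rot: [0.999, 0.037, -0.009, -0.004]
ft_force: [-0.3, 1.0, -1.0]
grip_width: 0.134
```

```bash
python3 - <<'E'
from h import *
plan((.4697,-.2829,.0145),.0759,1,0);st()
E
```

```text
10.58 [ 0.4716 -0.2852  0.0238] [ 0.9993  0.037  -0.0092 -0.0043] F [-0.3  1.  -1. ] g 0.134
dxyz [-0.0019  0.0023 -0.0093] dyaw 0.0018 tilt [-0.0188  0.0079 -0.9998]
[[[np.float64(-0.18), np.float64(-0.24), np.float64(0.93)], np.float64(-0.002), 0]]
10.58 [ 0.4716 -0.2852  0.0238] [ 0.9993  0.037  -0.0092 -0.0043] F [-0.3  1.  -1. ] g 0.134
```

Request:
servo_tool --deltas '[[[-0.15, -0.2, 0.2], 0, 0], [[0, 0, 0.2], 0, 0], [[0, 0, 0], 0, 0], [[0, 0, 0], 0, 0]]'

```text
clock: 10.92
position: [0.47, -0.2832, 0.0199]
ee_rot: [0.999, 0.037, -0.009, -0.004]
ft_force: [0.0, -0.4, -2.2]
grip_width: 0.13
```

```bash
python3 - <<'E'
from h import *
plan((.4697,-.2829,.0145),.0759,1,0)
E
```

```text
10.92 [ 0.47   -0.2832  0.0199] [ 0.9993  0.037  -0.0089 -0.0041] F [ 0.  -0.4 -2.2] g 0.13
dxyz [-0.0003  0.0003 -0.0054] dyaw 0.0018 tilt [-0.0181  0.0074 -0.9998]
[[[np.float64(-0.02), np.float64(-0.03), np.float64(0.54)], np.float64(-0.002), 0]]
```

On target within 0.4 mm. Lower gently and feel.

Request:
servo_tool --deltas '[[[0, 0, 0.2], -0.002, 0], [[0, 0, 0.2], 0, 0], [[0, 0, 0.2], 0, 0], [[0, 0, 0.1], 0, 0]]'

```text
clock: 11.25
position: [0.4701, -0.2833, 0.0128]
ee_rot: [0.999, 0.038, -0.009, -0.004]
ft_force: [-0.0, 0.1, -2.9]
grip_width: 0.133
```

```bash
python3 - <<'E'
from h import *
plan((.4697,-.2829,.0051),.0759,1,0)
E
```

```text
11.25 [ 0.4701 -0.2833  0.0128] [ 0.9992  0.0382 -0.0085 -0.0037] F [-0.   0.1 -2.9] g 0.133
dxyz [-0.0004  0.0004 -0.0077] dyaw -0.0005 tilt [-0.0173  0.0068 -0.9998]
[[[np.float64(-0.04), np.float64(-0.04), np.float64(0.77)], np.float64(0.0), 0]]
```

No contact, and the feet should already be about 2 mm into the slots. Continue.

Request:
servo_tool --deltas '[[[0, 0, 0.2], 0, 0], [[0, 0, 0.15], 0, 0], [[0, 0, 0], 0, 0]]'

```text
clock: 11.5
position: [0.47, -0.2832, 0.0085]
ee_rot: [0.999, 0.038, -0.009, -0.004]
ft_force: [-0.1, 0.2, -2.0]
grip_width: 0.134
```

```bash
python3 - <<'E'
from h import *
plan((.4697,-.2829,.0051),.0759,1,0)
E
```

```text
11.5 [ 0.47   -0.2832  0.0085] [ 0.9992  0.0381 -0.0087 -0.0039] F [-0.1  0.2 -2. ] g 0.134
dxyz [-0.0003  0.0003 -0.0034] dyaw -0.0005 tilt [-0.0176  0.0071 -0.9998]
[[[np.float64(-0.02), np.float64(-0.03), np.float64(0.34)], np.float64(0.0), 0]]
```

Request:
servo_tool --deltas '[[[0, 0, 0.15], 0, 0], [[0, 0, 0.15], 0, 0], [[0, 0, 0.1], 0, 0]]'

```text
clock: 11.75
position: [0.4702, -0.283, 0.0056]
ee_rot: [0.999, 0.038, -0.009, -0.004]
ft_force: [-7.4, 6.2, 17.1]
grip_width: 0.13
```

```bash
python3 - <<'E'
from h import *
plan((.4697,-.2829,.0051),.0759,1,0)
E
```

```text
11.75 [ 0.4702 -0.283   0.0056] [ 0.9992  0.0382 -0.0087 -0.0037] F [-7.4  6.2 17.1] g 0.13
dxyz [-0.0005  0.0001 -0.0005] dyaw -0.0007 tilt [-0.0177  0.0067 -0.9998]
[[[np.float64(-0.04), np.float64(-0.01), np.float64(0.05)], np.float64(0.001), 0]]
```

Seated, with contact at the expected height (0.0056 against 0.0051). Let the force relax, then slide left in small steps.

Request:
servo_tool --deltas '[[[-0.03, 0, 0], 0, 0], [[0, -0.2, 0.02], 0, 0], [[0, -0.2, 0.02], 0, 0]]'

```text
clock: 12.0
position: [0.4703, -0.2812, 0.0067]
ee_rot: [0.999, 0.038, -0.008, -0.002]
ft_force: [0.1, -4.1, -3.4]
grip_width: 0.132
```

```bash
python3 - <<'E'
from h import *
plan((.4697-.0007,-.2829+.0095,.0051),.0759,1,0)
E
```

```text
12.0 [ 0.4703 -0.2812  0.0067] [ 0.9993  0.0377 -0.0078 -0.0018] F [ 0.1 -4.1 -3.4] g 0.132
dxyz [-0.0013  0.0078 -0.0016] dyaw 0.0004 tilt [-0.0156  0.003  -0.9999]
[[[np.float64(-0.07), np.float64(-0.79), np.float64(0.16)], np.float64(-0.0), 0]]
```

It rose 1.5 mm, so the toes may be catching on the plate edge. Press back down lightly before sliding on.

Request:
servo_tool --deltas '[[[0, 0, 0.15], 0, 0], [[0, -0.2, 0.08], 0, 0], [[0, -0.2, 0.08], 0, 0]]'

```text
clock: 12.25
position: [0.4707, -0.2802, 0.0055]
ee_rot: [0.999, 0.037, -0.007, 0.001]
ft_force: [-3.2, -8.5, 6.4]
grip_width: 0.131
```

```bash
python3 - <<'E'
from h import *
plan((.4697-.0007,-.2829+.0095,.0051),.0759,1,0)
E
```

```text
12.25 [ 0.4707 -0.2802  0.0055] [ 9.993e-01  3.690e-02 -6.700e-03  7.000e-04] F [-3.2 -8.5  6.4] g 0.131
dxyz [-0.0017  0.0068 -0.0004] dyaw 0.0021 tilt [-0.0134 -0.0019 -0.9999]
[[[np.float64(-0.12), np.float64(-0.69), np.float64(0.04)], np.float64(-0.002), 0]]
```

Resistance is 8 N in y after about 2.7 mm. Before pushing more I check in depth whether the flange is really down on the plate.

```bash
python3 - <<'E'
from h import *
st();p,d,c=grab('wrist');W=cloud(d,c);o=st()
t=np.array([.4696,-.2841]);th=.0759;r=np.array([[np.cos(th),-np.sin(th)],[np.sin(th),np.cos(th)]])
L=(W[...,:2]-t)@r  # plate frame
m=lambda x0,x1,y0,y1:(lambda z:(np.nanmedian(z).round(4),len(z)))(W[...,2][(L[...,0]>x0)&(L[...,0]<x1)&(L[...,1]>y0)&(L[...,1]<y1)&(W[...,2]<.034)])
print('flange front',[m(-.02,-.012,a,a+.01) for a in(.012,.022,.032,.042,.052)])
print('flange back',[m(.012,.02,a,a+.01) for a in(.012,.022,.032,.042,.052)])
print('plate back',m(.027,.04,.0,.03),m(.027,.04,.03,.06),'plate left',m(-.015,.015,.071,.08),'front',m(-.03,-.025,.02,.06))
F=(W[...,2]>.0265)&(W[...,2]<.036)&(abs(L[...,0])<.026)&(L[...,1]>.03)&(L[...,1]<.085)
print('flange +y edge',np.sort(L[...,1][F])[-8:].round(4),'x',L[...,0][F].min(),L[...,0][F].max())
u,v=proj([[*(t+r@[0,.03]),.028]],c)[0].astype(int);q=cv2.resize(p[max(v-110,0):v+90,u-130:u+130],None,fx=3,fy=3,interpolation=cv2.INTER_CUBIC)
cv2.imwrite('pics/w5.png',cv2.convertScaleAbs(q,alpha=1.4,beta=15)[:600,:800])
E
```

```text
12.25 [ 0.4707 -0.2802  0.0055] [ 9.993e-01  3.690e-02 -6.700e-03  7.000e-04] F [-3.2 -8.5  6.4] g 0.131
12.3 [ 0.4707 -0.2801  0.0055] [ 9.993e-01  3.690e-02 -6.700e-03  8.000e-04] F [-2.4 -6.3  6.9] g 0.13
flange front [(np.float64(0.0286), 342), (np.float64(0.0286), 357), (np.float64(0.0286), 367), (np.float64(0.0286), 405), (np.float64(0.0285), 408)]
flange back [(np.float64(0.0281), 341), (np.float64(0.0281), 356), (np.float64(0.0282), 380), (np.float64(0.0281), 394), (np.float64(0.0283), 405)]
plate back (np.float64(0.0241), 1601) (np.float64(0.0241), 1856) plate left (np.float64(0.0242), 1505) front (np.float64(0.0039), 231)
flange +y edge [0.0678 0.0678 0.0678 0.0678 0.0678 0.0678 0.0678 0.0678] x -0.0207207557550374 0.02324883126854236
```

View pics/w5.png

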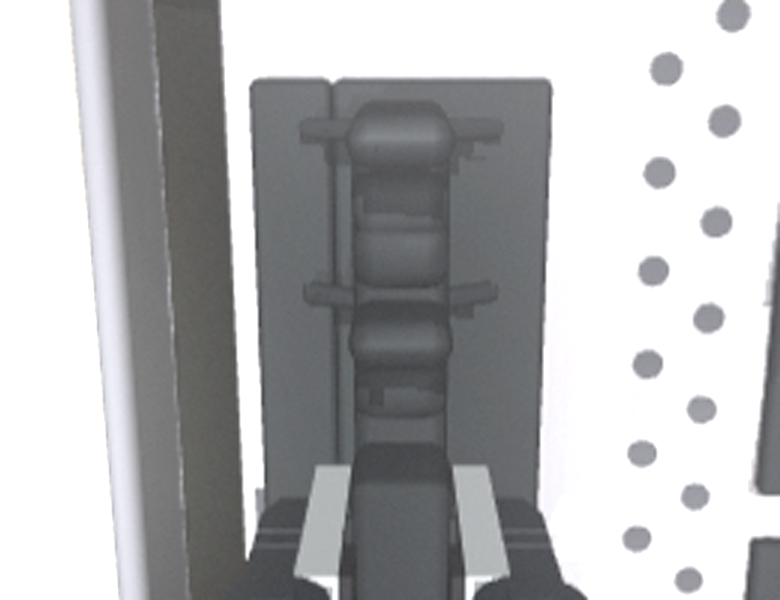

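The flange is 4.0–4.5 mm above the plate at its top, so it is seated and level. It has slid 2.8 mm, past the 1.5 mm play, so the toes are engaging and the resistance is friction. I push a little harder along y, easing in x (about +1 mm off centre).

Request:
servo_tool --deltas '[[[-0.08, -0.3, 0.02], 0, 0], [[-0.05, -0.4, 0.03], 0, 0], [[0, -0.4, 0.03], 0, 0]]'

```text
clock: 12.55
position: [0.4694, -0.274, 0.0058]
ee_rot: [0.999, 0.035, -0.005, 0.004]
ft_force: [1.4, -24.1, -0.4]
grip_width: 0.13
```

```bash
python3 - <<'E'
from h import *
plan((.4697-.0007,-.2829+.0095,.0051),.0759,1,0)
E
```

```text
12.55 [ 0.4694 -0.274   0.0058] [ 0.9994  0.0353 -0.0049  0.0042] F [  1.4 -24.1  -0.4] g 0.13
dxyz [-0.0004  0.0006 -0.0007] dyaw 0.0054 tilt [-0.0095 -0.0087 -0.9999]
[[[np.float64(-0.04), np.float64(-0.06), np.float64(0.07)], np.float64(-0.005), 0]]
```

It moved and now meets 24 N, likely the hard stop. One more moderate push, then measure.

Request:
servo_tool --deltas '[[[0, -0.3, 0.03], 0, 0], [[0, 0, 0], 0, 0], [[0, 0, 0], 0, 0]]'

```text
clock: 12.8
position: [0.4692, -0.2747, 0.0059]
ee_rot: [0.999, 0.034, -0.004, 0.007]
ft_force: [-0.1, -2.1, 1.9]
grip_width: 0.132
```

```bash
cat > chk.py <<'E'
from h import *
p,d,c=grab('wrist');W=cloud(d,c)
t=np.array([.4696,-.2841]);th=.0759;r=np.array([[np.cos(th),-np.sin(th)],[np.sin(th),np.cos(th)]])
L=(W[...,:2]-t)@r
F=(W[...,2]>.0265)&(W[...,2]<.036)&(abs(L[...,0])<.026)&(L[...,1]>.03)&(L[...,1]<.085)
print('edge',np.sort(L[...,1][F])[-3:].round(4),'x',L[...,0][F].min(),L[...,0][F].max())
for s in(-1,1):
    G=F&(L[...,0]*s>.011)&(L[...,0]*s<.019);print(s,'flange z',np.median(W[...,2][G&(L[...,1]<.045)]).round(4),np.median(W[...,2][G&(L[...,1]>.055)]).round(4))
G=(L[...,0]>.03)&(L[...,0]<.04)&(L[...,1]>0)&(L[...,1]<.06);print('plate',np.nanmedian(W[...,2][G]))
E
python3 - <<'E'
from chk import *
plan((.469,-.2734,.0051),.0759,1,0)
E
```

```text
edge [0.0742 0.0742 0.0742] x -0.02180550609505491 0.022503590186302918
-1 flange z 0.0286 0.0284
1 flange z 0.0284 0.0283
plate 0.09726610988847217
12.85 [ 0.4692 -0.2746  0.0059] [ 0.9994  0.0341 -0.0039  0.0071] F [ 0.1 -3.6  1.3] g 0.131
dxyz [-0.0002  0.0012 -0.0008] dyaw 0.0078 tilt [-0.0073 -0.0144 -0.9999]
[[[np.float64(-0.01), np.float64(-0.12), np.float64(0.08)], np.float64(-0.008), 0]]
```

The flange edge is at 74.2 mm against 74.5 expected, about 9.2 mm of slide, so it is at the stop. Release and withdraw to inspect the catch.

Request:
servo_tool --deltas '[[[0, 0, 0], 0, 1.6], [[0, 0, 0], 0, 2.2], [[0, 0, 0], 0, 3], [[0, 0, 0], 0, 3], [[0, 0, 0], 0, 3], [[0, 0, -1], 0, 3], [[0, 0, -2], 0, 3], [[0, 0, -2.5], 0, 3], [[0, 0, -2.5], 0, 3], [[0, -1.5, -2.5], 0, 3], [[0, -1.5, 0], 0, 3], [[0, 0, 0], 0, 3]]'

```text
clock: 13.85
position: [0.4671, -0.2368, 0.1167]
ee_rot: [0.999, 0.036, -0.006, 0.003]
ft_force: [0.9, 1.2, -0.5]
grip_width: 0.352
```

```bash
python3 - <<'E'
from chk import *
st()
cz=[]
G=(abs(L[...,0]+.014)<.0035)&(abs(L[...,1]+.0005)<.002);print('catch z',np.round(np.percentile(W[...,2][G],[10,50,90]),4),G.sum())
u,v=proj([[*(t+r@[0,0]),.028]],c)[0].astype(int);a=max(v-100,0);q=cv2.resize(p[a:a+200,max(u-130,0):u+130],None,fx=3,fy=3,interpolation=cv2.INTER_CUBIC)
cv2.imwrite('pics/w6.png',cv2.convertScaleAbs(q,alpha=1,beta=0)[:600,:800]);print(u,v)
E
```

```text
edge [0.0743 0.0743 0.0743] x -0.022558366214381703 0.022235502222514292
-1 flange z 0.028 0.028
1 flange z 0.028 0.028
plate 0.2057583835570135
13.9 [ 0.4674 -0.2384  0.117 ] [ 0.9993  0.0356 -0.0051  0.0037] F [ 0.6 -0.2  1.5] g 0.349
catch z [0.0239 0.0271 0.028 ] 39
315 289
```

View pics/w6.png

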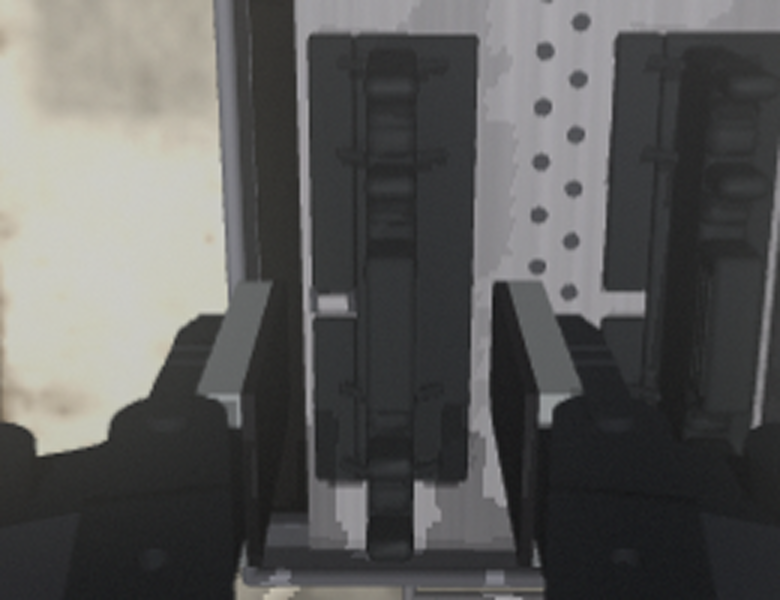

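The view shows the rest flat and level with its fitted neighbour: both top edges are at row ≈35. The bright catch block is standing in the notch at (332,303), and its median depth is about 27 mm, which means up. One last check of cup and jar, then I hand in.

```bash
python3 - <<'E'
from h import *
p0,d0,c0=load('scene');A=d0[230:265,280:350]
p,d,c=grab('scene');W=cloud(d,c)
for n,(u,v) in dict(cup=(297,240),jar=(335,243)).items(): print(n,W[v-6:v+7,u-6:u+7].reshape(-1,3).mean(0).round(3),cloud(d0,c0)[v-6:v+7,u-6:u+7].reshape(-1,3).mean(0).round(3))
st();print(order.hand_in())
E
```

```text
cup [ 0.543 -0.13   0.017] [nan nan nan]
jar [ 0.46  -0.131  0.047] [ 0.46  -0.131  0.047]
13.95 [ 0.4668 -0.2393  0.116 ] [ 0.9994  0.0351 -0.0057  0.0035] F [-0.2  0.1 -0.7] g 0.35
the job is handed in; nothing more can be done
None
```

The brush rest is in the front place of the tray, slid left to its stop with the spring catch up in the notch. I handed the job in at about 14 s.

**Fitting:** All eight feet went into the slots on the first lowering. The rest then seated at the expected height, with a 17 N push-back reading at the bottom.

**Last checks after letting go:**
- **Flat:** The flange top is at 28.0 mm at the four places measured, towards its left end. That is the 24 mm plate plus the 4 mm flange.
- **Slid home:** It moved 9.3 mm of the nominal 9.5 mm and lines up with the fitted rest behind it.
- **Catch:** It is visible in the notch at about 27 mm, which means up; it would read 24 mm if pressed. That median is over few pixels with some scatter (24 to 28 mm).
- **Gripper:** It was clear of everything at hand-in.

**What disagreed or went wrong:**
- **Missed first grip:** The fingertips are about 38 mm above the reported TCP position, so my first grip closed above the block. I measured the offset with two cameras and gripped again.
- **Stiff slide:** The slide stalled after about 2.7 mm, at around 8 N. I checked the rest was seated, then pushed harder, up to 24 N at the stop.
- **Plate position:** I did not check at the end whether the slide shifted the loose plate.
- **Cup and jar:** The jar's position matches an earlier image from before the carry. For the cup there was no valid earlier depth to compare, but nothing came near it.

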